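# Clip a chamber slide into a microscope stage insert

## Task

Load the chamber slide from the red carton into the slide holder. Draw the sprung curved arm right back by its red knob until it parks open; lay the slide flat on the plate, blue label end away from the end stop, and press it gently but firmly home into the corner so that it bears on the back rail and the end stop at the same time; then bring the arm forward again by its knob and ease it onto the slide (do not let it snap shut), so that it alone holds the slide square against the rail and up to the stop. The slide is fragile: use only light forces on it, and leave the other things where they stand.

Things in the scene. Friction and masses are not known exactly. Their poses are not given: they have to be found in the camera images.
- slide_holder: Slide holder, fixed: aluminium plate 130 x 160 mm (x -85 to +45, y -95 to +65 mm from the origin) on a white base; plate top at z = 22 mm. Origin on the bench under the middle of the slide's seat. Axes: +x towards the back rail, +y towards the end stop, z up. The seated slide lies along y over a dark 16 x 58 mm window.
- seat (a point): Point on the plate top (z = 22 mm in the holder) where the centre of the chamber slide's underside is when it is fully home; axes as the holder's, parallel to those of a rightly seated slide.
- back_rail: Dark steel rail, 10 x 74 mm, 3.6 mm high above the plate, fixed; origin at the middle of its underside, 18 mm along +x and 3 mm along +y of the seat. Its flat face towards the slide is 5 mm from the origin, i.e. at x = +13 mm from the seat.
- end_stop: Dark steel end stop, 26 x 10 mm, 3.6 mm high above the plate, fixed; origin at the middle of its underside, 43 mm along +y and 1 mm along -x of the seat. Its flat face towards the slide is at y = +38 mm from the seat.
- clip_arm (a joint): Hinge of the curved steel arm, rad, growing (anticlockwise from above, about the upright axis at pivot) as it is drawn back. 0: rest, no slide; 0.15: on a seated slide; 1.10: fully open. An over-centre spring shuts it below about 0.70 (up to 5 N at the knob, 3.4 N at the roller on a slide) and parks it open beyond (3 N). Lightly damped: let go part way, it snaps.
- pivot (a point): Top of the arm's pivot, at x -12, y -70 mm from the seat, 9 mm above the plate. Fixed.
- knob (a point): Centre of the top of the upright round red knob on the arm: 10 mm in diameter, 20 mm tall, its top 27.5 mm above the plate (black collar of 12.4 mm diameter up to 9.5 mm, arm below that). 61.6 mm from the pivot axis; in the holder's axes 33 mm to -x and 52 mm to +y of the pivot at joint value 0.15; it goes round the pivot with the arm.
- roller: White nylon roller on the arm's tip, 9 mm in diameter, reaching 7 mm above the plate; origin on the plate level at its axis, 74 mm from the pivot. It presses on the middle of the slide's long side away from the rail, straight towards the rail, so it does not push the slide to the end stop.
- chamber_slide: Chamber slide, 26 x 76 mm, about 45 g, lying on the red carton: a clear base plate 4 mm thick, on it a black well block 22 mm wide (x) and 54 mm long (y), 4 to 14 mm above the underside, its middle 7 mm along +y of the slide's. Origin: centre of the underside. The -y end bears the blue label. Grip the block across its 22 mm, tips above the base plate.
- label_end (a point): Middle of the blue label patch on top of the slide's base plate, 30 mm along -y of the slide's centre, 4 mm above its underside.
- slide_box: Closed red slide carton, 80 x 100 x 30 mm, fixed; origin at the centre of its underside; the slide lies on its top, 30 mm up.
- beaker: Bystander: 100 ml beaker, 59 x 65 mm, 72 mm high; origin at the centre of its underside.
- marker: Bystander: black-capped white marker pen lying on the bench, 12 x 135 x 14 mm; origin at the centre of its underside, long axis y.
- dish_low: Bystander: closed petri dish, 94 mm across, 14 mm high; origin at the centre of its underside.
- tape: Bystander: roll of white label tape lying flat, 78 mm across, 19 mm high; origin at the centre of its underside.

How it is judged (in metres and radians):
On the way, in this order (a step that is already met when the one before it is completed fails the run):
1. the arm has been drawn back and stays open (value of joint clip_arm above 0.95 rad), for 0.3 s.
2. with the arm open, the slide lies on the plate and bears on the back rail and on the end stop at once (over 1.5 N each) (value of joint clip_arm above 0.95 rad and contact force between chamber_slide and back_rail above 1.5 N and contact force between chamber_slide and end_stop above 1.5 N and z of chamber_slide in the frame of seat below 0.0015 m), for 0.1 s.
At the end, for the whole second after the job is handed in: Slide flat on the plate, within 1.8 mm of its seat across and 2 mm along (so touching or nearly touching the stop), square to the rail within 0.04 rad, label end away from the stop; arm shut on it (joint within 0.05 rad of 0.15, roller pressing with over 1 N); slide at rest (x of chamber_slide in the frame of seat between -0.0018 and 0.0018 m and y of chamber_slide in the frame of seat between -0.002 and 0.0018 m and z of chamber_slide in the frame of seat between -0.0015 and 0.0015 m and angle between the y axis of chamber_slide and the y axis of seat, either way round below 0.04 rad and y of label_end in the frame of seat below -0.02 m and value of joint clip_arm between 0.1 and 0.2 rad and contact force between chamber_slide and roller above 1 N and linear speed of chamber_slide below 0.01 m/s).
It fails at once if the arm let snap shut (faster than 5 rad/s) with the slide in the holder (velocity of joint clip_arm below -5 rad/s and distance between chamber_slide and seat below 0.02 m).
It fails at once if the slide pressed against the rail, the end stop or the roller with more than 12 N, or down on the plate with more than 25 N (contact force between chamber_slide and back_rail above 12 N or contact force between chamber_slide and end_stop above 12 N or contact force between chamber_slide and roller above 12 N or contact force between chamber_slide and slide_holder above 25 N).
It fails at once if a bystander moved by more than 30 mm (distance of any of beaker, marker, dish_low, tape from where it was at the start of the episode above 0.03 m).
It also fails if it takes over 72 s, if anything falls off the work surface, if the arm or the gripper's body presses on something with over 40 N, if the wrist force passes 120 N, or if a joint passes its speed limit or range.

## Robot

A 6-joint arm with a two-finger parallel gripper is mounted at the origin on a cart in front of the work surface, level with it; the furniture and walls round the work are solid. World frame = base frame: x ahead of the robot, y to its left, z up, the work surface at z = 0. Lengths are in m, angles in degrees, forces in N, time in s.
With the tool pointing down it reaches from about 0.375 to 0.9 m from the base axis. Payload 3.1 kg.
Tool frame: the origin (TCP) lies midway between the tips of the shut fingers; the grasp point (between the pads) lies 19 mm behind it; z points along the fingers, y is the line along which they close (so a half turn about z gives the same grasp; the last joint's range is limited). The gripper opens to 87 mm and grips with 3 to 60 N. Pads are 19 mm wide; open, the fingers measure 117 mm over their backs; the gripper's body (75 mm by 190 mm) begins 51 mm behind the grasp point.
Start: joints at [-78.696, 30.224, 82.088, -0, 67.689, -10.227], TCP at [0.229, -0.581, 0.223] pointing down, gripper open.
Joint ranges: [-176.69, 176.69], [-43.24, 126.21], [12.49, 139.97], [-82, 262], [0, 151.66], [-163.58, 163.58]. Speed limits (degrees/s): [159.86, 159.86, 180, 180, 180, 180].

## Interface

Orientations are given as a 3x3 rotation matrix whose columns are the frame's x, y, z axes.
In Python, from rig import read_state, capture, camera_info, hand_in gives the robot as it stands.
- The arm moves only by the tool drive_tool, never from a script. Its argument "motion" is a list of rows, each a list of 2 entries, a list of its own where there are three numbers: the shift along the tool's x, y, z in mm, then the turn, a rotation vector about the tool's x, y, z in rad. A call has 1 to 5 rows; each row shifts and turns the commanded pose from where the row before left it, along the tool's axes as they then stand; what a row does not reach is not made up. A row lasts 1/10 s, in which the tool goes at most 50 mm and 8.59 degrees, less where a joint would pass 70% of its speed; a pose out of reach is approached as far as the arm can. A call is refused whole if a number of a shift passes 50 or a number of a turn 0.15, either way. A call with a gripper value outside its range is refused whole. "gripper" is the opening, from 0 (shut) to 1 (fully open), set as the call begins (left out, the last holds). The fingers move at their own pace and stop on an object; the grip force is fixed at half the most. Time passes only in rows, so rows that do not move let the fingers close. It gives the time, the measured TCP pose, the force, the opening and the grip force at its end, in the units of the state.
- read_state(): the state, without advancing time (a new reading comes with each control period).
- capture(name): name is "scene" or "top" or "wrist"; returns the picture (400x640x3 uint8, red, green, blue); there is no depth.
- camera_info(name): a dict with "fovy" (degrees; the focal length in pixels is half the picture's height over the tangent of half this angle, whatever the lens; pixels are square), "cx", "cy" (the principal point, pixels), "k1" (the pictures are not rectified: a ray, as slopes to the right and down, at radius r is drawn at 1 + k1 r^2 times it, then the intrinsics apply), "xyz" and "orientation" of the camera in the world; the wrist camera has in their place "T_tool_cam" (4x4, takes a point from camera to tool coordinates, whose origin is the TCP and whose axes are the flange's). Camera axes: x right, y down, z forward; pixel columns grow to the right and rows downward; lengths in m; the calibration is good to about 2 mm. A picture is of the moment at which its call begins: read the wrist's pose just before it. camera_info takes no time and is no camera call.
- hand_in(): hands the job in; it is judged then, once.
The state is a dict: "time_s": time; "joint_positions": joint angles; "qvel": joint speeds; "tau": joint torques, N m; "position": TCP position; "tcp_rot": TCP orientation; "force": force on the tool from outside, world axes, zero at the start; "moment": the same for the moment, N m; "opening": opening from 0.0 (shut) to 1.0 (fully open); "grasp_force": force on a finger pad.
Only numpy, scipy, OpenCV 4.12 (cv2) and the standard library are available. Lean on these libraries where they do the work, as an engineer would, in place of code of your own. Each camera call takes 0.05 s, during which the arm holds its last target. There are 200 camera calls.

## Working session

There is one attempt and no reset: what is moved stays moved. The work goes in short steps, Python scripts to look and compute and a tool call to move; the robot and the scene stay as the last step left them, time stands still between calls to the robot, and variables do not carry over. Pictures are saved under pics/ and viewed, at most 10 in all, crops included, and the job is handed in when it is done.

Besides the shell and the picture viewer there is one more tool, called after "Emit:" as name(argument=value, ...), one argument or row to a line, values as JSON. drive_tool: Moves the arm, as the interface text tells. Its arguments: {"type":"object","properties":{"motion":{"type":"array","items":{"type":"array"}},"gripper":{"type":"number"}},"required":["motion"]}

```bash
mkdir -p pics; ls; cat > h.py <<'E'
import numpy as np, cv2
from rig import read_state, capture, camera_info
def cam(name, st=None):
    i=camera_info(name)
    if name=='wrist':
        st=st or read_state(); T=np.array(i['T_tool_cam']); R=np.array(st['tcp_rot']).reshape(3,3)
        return i, R@T[:3,:3], R@T[:3,3]+np.array(st['position'])
    return i, np.array(i['orientation']).reshape(3,3), np.array(i['xyz'])
def f(i): return 200/np.tan(np.radians(i['fovy'])/2)
def ray(c,u,v):
    i,R,p=c; x=np.array([(u-i['cx'])/f(i),(v-i['cy'])/f(i)]); y=x.copy()
    for _ in range(30): y=x/(1+i['k1']*(y@y))
    return R@np.array([*y,1]),p
def at(c,u,v,z):
    d,p=ray(c,u,v); return p+d*(z-p[2])/d[2]
def proj(c,P):
    i,R,p=c; q=R.T@(np.array(P)-p); y=q[:2]/q[2]; y=y*(1+i['k1']*(y@y)); return y*f(i)+[i['cx'],i['cy']]
def save(n,im): cv2.imwrite('pics/'+n,im[:,:,::-1])
E
python3 - <<'E'
from h import *
for n in ('top','scene'):
    im=capture(n); save(n+'0.png',im)
    i=camera_info(n);print(n,i)
print(camera_info('wrist')); s=read_state(); print(s)
E
```

```text
pics
top {'fovy': 51.11175932940095, 'cx': 318.4578360058194, 'cy': 199.12405561886982, 'k1': -0.0030730347858923964, 'xyz': array([0.31521549, 0.0635042 , 1.4250401 ]), 'orientation': array([[-0.01746468, -0.98766165,  0.15562602],
       [-0.999828  ,  0.01627992, -0.00888429],
       [ 0.0062411 , -0.15575442, -0.98777609]])}
scene {'fovy': 48.216068464830514, 'cx': 318.11447179755373, 'cy': 199.89206185083705, 'k1': -0.03748952833765735, 'xyz': array([-0.41263496,  1.04742428,  1.27865985]), 'orientation': array([[-0.7172434 , -0.46261896,  0.52110038],
       [-0.69674357,  0.46485062, -0.54631703],
       [ 0.01050278, -0.75491562, -0.65573782]])}
{'fovy': 64.48191008031452, 'cx': 321.13441378813917, 'cy': 197.6207050586755, 'k1': -0.05868628097445176, 'T_tool_cam': array([[ 1.39132826e-04, -9.65095498e-01, -2.61898186e-01,
         7.07517852e-02],
       [ 9.99999952e-01,  6.20914886e-05,  3.02440443e-04,
         8.47394644e-04],
       [-2.75622262e-04, -2.61898216e-01,  9.65095461e-01,
        -1.61883324e-01],
       [ 0.00000000e+00,  0.00000000e+00,  0.00000000e+00,
         1.00000000e+00]])}
{'time_s': 0.1, 'joint_positions': array([-7.86954759e+01,  3.02741562e+01,  8.21481174e+01, -1.41263364e-03,
        6.76905896e+01, -1.02282446e+01]), 'qvel': array([ 0.04856184, -0.09636962, -0.19327109,  0.10401726, -0.00549925,
       -0.02150736]), 'tau': array([-6.04825036e-04, -4.40985382e+01, -1.77151841e+01,  6.33402681e-02,
        5.34072309e-02, -5.25949895e-05]), 'position': array([ 0.22927597, -0.58071995,  0.22166911]), 'tcp_rot': array([[ 9.30204429e-01,  3.67041623e-01, -4.08500783e-04],
       [ 3.67041704e-01, -9.30202491e-01,  1.92714540e-03],
       [ 3.27354127e-04, -1.94257601e-03, -9.99998060e-01]]), 'force': array([ 0.62546899,  0.41946962, -0.53136999]), 'moment': array([ 0.07067086,  0.05103857, -0.00408878]), 'grasp_force': 0.0, 'opening': 1.0018586160775702}
```

View pics/top0.png

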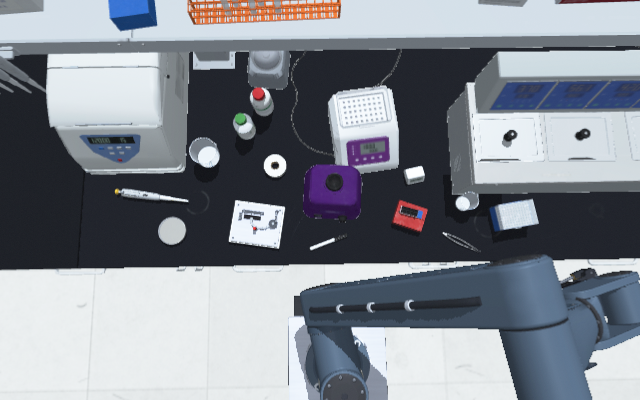

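The top view shows the holder at about (257,224), the carton with the slide at (409,217), and the marker at (328,242). The purple object between them looks tall. I'll crop closer.

```bash
python3 - <<'E'
from h import *
im=cv2.imread('pics/top0.png')
a=cv2.resize(im[190:260,220:295],None,fx=8,fy=8,interpolation=cv2.INTER_CUBIC)[:560,:600]
b=cv2.resize(im[195:240,385:435],None,fx=8,fy=8,interpolation=cv2.INTER_CUBIC)[:,:200*2]
o=np.zeros((560,800,3),np.uint8); o[:,:480]=a[:,30:510]; b=cv2.resize(b,(320,288)); o[:288,480:]=b
cv2.imwrite('pics/c0.png',o)
c=cam('top')
for n,u,v,z in [('holder',257,224,.022),('carton',409,217,.03),('purpleNear',333,215,.0),('marker',328,242,.0),('pl',312,248,0),('pr',346,237,0)]: print(n,at(c,u,v,z).round(3))
E
```

```text
holder [0.455 0.259 0.022]
carton [ 0.469 -0.252  0.03 ]
purpleNear [0.484 0.002 0.   ]
marker [0.392 0.021 0.   ]
pl [0.373 0.075 0.   ]
pr [ 0.408 -0.041  0.   ]
```

View pics/c0.png

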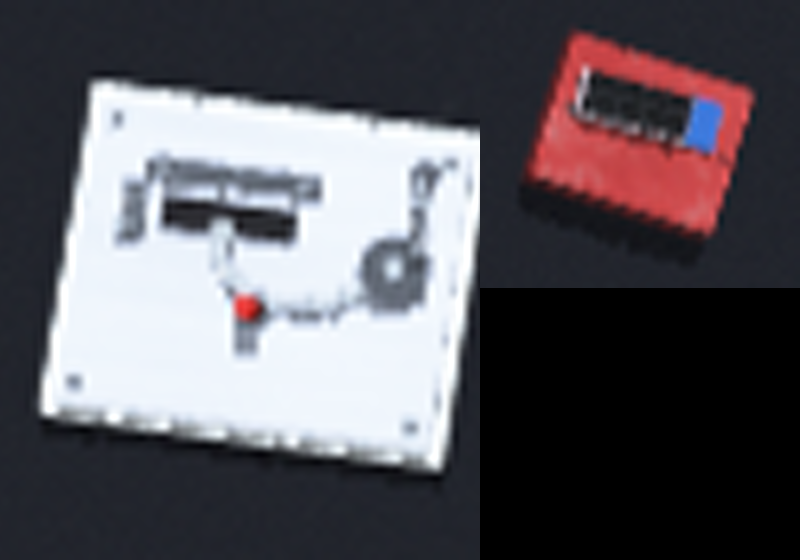

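View pics/scene0.png

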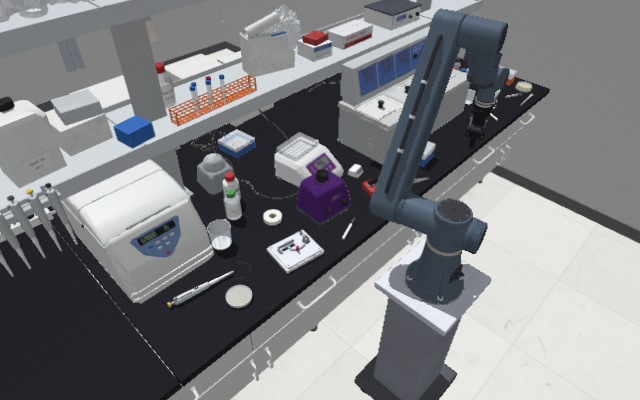

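```bash
python3 - <<'E'
from h import *
c=cam('top')
P=lambda X,Y,z:at(c,220+30/8+X/8-.44,190+Y/8-.44,z)
piv=P(393,270,.031);knob=P(247,308,.045)
print('piv',piv,'knob',knob,np.linalg.norm((piv-knob)[:2]))
a=[P(95,82,.022),P(42,415,.022),P(443,468,.022)]
print(a,np.linalg.norm(a[0]-a[1]),np.linalg.norm(a[1]-a[2]))
d=a[1]-a[2]; print('y axis yaw',np.degrees(np.arctan2(-d[0],d[1])))
Q=lambda X,Y,z:at(c,385+(X-480)/6.4-.42,195+Y/6.4-.42,z)
B=Q(640,98,.044);L=Q(704,125,.034); print('block',B,'label',L,np.linalg.norm((B-L)[:2]))
e=[Q(575,30,.03),Q(755,90,.03),Q(710,235,.03)];print(e)
E
```

```text
piv [0.45557859 0.20616582 0.031     ] knob [0.4394462  0.26494605 0.045     ] 0.06095382387711669
[array([0.53856691, 0.33329348, 0.022     ]), array([0.39822343, 0.35349709, 0.022     ]), array([0.37337118, 0.18630564, 0.022     ])] 0.14179025471068518 0.16902844727959013
y axis yaw -8.454849688553745
block [ 0.49145032 -0.25207494  0.044     ] label [ 0.4779107  -0.28721642  0.034     ] 0.037659592838095786
[array([ 0.53000418, -0.22274631,  0.03      ]), array([ 0.49646992, -0.31615682,  0.03      ]), array([ 0.42054824, -0.28817753,  0.03      ])]
```

```bash
cat >> h.py <<'E'
import json
from scipy.spatial.transform import Rotation as Ro
def plan(P,yawx=None,n=None,start=None,yaw0=None):
    """rows (tool axes, mm/rad) to TCP P with tool pointing straight down and tool x at yawx deg"""
    s=read_state(); p=np.array(s['position']); R=np.array(s['tcp_rot'])
    if start is not None: p=np.array(start)
    if yaw0 is not None: R=np.column_stack([[np.cos(np.radians(yaw0)),np.sin(np.radians(yaw0)),0],[np.sin(np.radians(yaw0)),-np.cos(np.radians(yaw0)),0],[0,0,-1]])
    if yawx is None: yawx=np.degrees(np.arctan2(R[1,0],R[0,0]))
    a=np.radians(yawx); G=np.column_stack([[np.cos(a),np.sin(a),0],[np.sin(a),-np.cos(a),0],[0,0,-1]])
    w=Ro.from_matrix(R.T@G).as_rotvec()
    D=np.array(P)-p; n=n or int(max(np.ceil(np.abs(w).max()/.145),np.ceil(np.linalg.norm(D)/.045),1))
    rows=[]; q=p.copy()
    for k in range(n):
        d=(p+D*(k+1)/n-q)*1000; t=np.round(R.T@d,1); u=np.round(w/n,3)
        rows.append([t.tolist(),u.tolist()]); q=q+R@t/1000; R=R@Ro.from_rotvec(u).as_matrix()
    for k in range(0,n,5): print(json.dumps(rows[k:k+5]).replace(' ',''))
E
python3 - <<'E'
from h import *
plan([.485,-.262,.235],69,10)
E
```

```text
[[[35.5,-20.3,-1.3],[-0.0,-0.0,-0.083]],[[37.0,-17.2,-1.3],[-0.0,-0.0,-0.083]],[[38.4,-14.1,-1.2],[-0.0,-0.0,-0.083]],[[39.4,-10.9,-1.3],[-0.0,-0.0,-0.083]],[[40.1,-7.6,-1.3],[-0.0,-0.0,-0.083]]]
[[[40.7,-4.3,-1.3],[-0.0,-0.0,-0.083]],[[40.8,-0.8,-1.3],[-0.0,-0.0,-0.083]],[[40.8,2.5,-1.3],[-0.0,-0.0,-0.083]],[[40.4,5.9,-1.2],[-0.0,-0.0,-0.083]],[[39.8,9.3,-1.3],[-0.0,-0.0,-0.083]]]
```

Emit:
drive_tool(
  motion=[
    [[35.5, -20.3, -1.3], [0, 0, -0.083]],
    [[37, -17.2, -1.3], [0, 0, -0.083]],
    [[38.4, -14.1, -1.2], [0, 0, -0.083]],
    [[39.4, -10.9, -1.3], [0, 0, -0.083]],
    [[40.1, -7.6, -1.3], [0, 0, -0.083]],
  ],
)

```text
time_s: 0.6
position: [0.3579, -0.4204, 0.2286]
tcp_rot: [[0.701, 0.713, -0.0], [0.713, -0.701, 0.001], [0.0, -0.001, -1.0]]
force: [1.0, -0.7, -0.1]
opening: 0.997
grasp_force: 0.0
```

Emit:
drive_tool(
  motion=[
    [[40.7, -4.3, -1.3], [0, 0, -0.083]],
    [[40.8, -0.8, -1.3], [0, 0, -0.083]],
    [[40.8, 2.5, -1.3], [0, 0, -0.083]],
    [[40.4, 5.9, -1.2], [0, 0, -0.083]],
    [[39.8, 9.3, -1.3], [0, 0, -0.083]],
  ],
)

```text
time_s: 1.1
position: [0.4857, -0.261, 0.2351]
tcp_rot: [[0.354, 0.935, -0.001], [0.935, -0.354, 0.0], [0.0, -0.001, -1.0]]
force: [0.8, -1.3, 0.9]
opening: 0.998
grasp_force: 0.0
```

Emit:
drive_tool(
  motion=[
    [[0, 0, 0], [0, 0, 0]],
    [[0, 0, 0], [0, 0, 0]],
  ],
)

```text
time_s: 1.3
position: [0.4853, -0.2618, 0.235]
tcp_rot: [[0.355, 0.935, -0.001], [0.935, -0.355, -0.0], [-0.0, -0.001, -1.0]]
force: [0.3, -0.4, -0.1]
opening: 0.999
grasp_force: 0.0
```

```bash
python3 - <<'E'
from h import *
s=read_state(); np.save('s1.npy',s,allow_pickle=True); im=capture('wrist'); save('w1.png',im); print(s['time_s'],s['position'],s['tcp_rot'])
c=cam('wrist',s); print(proj(c,[.4915,-.252,.044]))
plan([.45,.245,.24],81.5)
E
```

```text
1.3 [ 0.48526727 -0.26181146  0.2350314 ] [[ 3.55113330e-01  9.34822795e-01 -9.30086623e-04]
 [ 9.34823195e-01 -3.55113494e-01 -1.26650647e-05]
 [-3.42125902e-04 -8.64969016e-04 -9.99999567e-01]]
[323.22072928 165.86922753]
[[[38.5,-17.8,-0.4],[-0.0,0.0,-0.018]],[[38.8,-17.1,-0.4],[-0.0,0.0,-0.018]],[[39.1,-16.4,-0.4],[-0.0,0.0,-0.018]],[[39.4,-15.7,-0.5],[-0.0,0.0,-0.018]],[[39.7,-15.0,-0.4],[-0.0,0.0,-0.018]]]
[[[39.9,-14.3,-0.4],[-0.0,0.0,-0.018]],[[40.2,-13.5,-0.4],[-0.0,0.0,-0.018]],[[40.4,-12.8,-0.4],[-0.0,0.0,-0.018]],[[40.6,-12.1,-0.4],[-0.0,0.0,-0.018]],[[40.9,-11.4,-0.5],[-0.0,0.0,-0.018]]]
[[[41.1,-10.6,-0.4],[-0.0,0.0,-0.018]],[[41.2,-9.9,-0.4],[-0.0,0.0,-0.018]]]
```

View pics/w1.png

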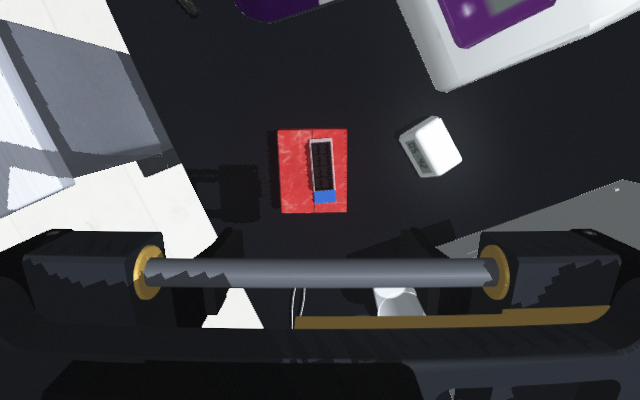

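The slide is at (321,168), with its label at (325,196) and the block about 5° anticlockwise in the image, as predicted. Next I go to the holder.

Emit:
drive_tool(
  motion=[
    [[38.5, -17.8, -0.4], [0, 0, -0.018]],
    [[38.8, -17.1, -0.4], [0, 0, -0.018]],
    [[39.1, -16.4, -0.4], [0, 0, -0.018]],
    [[39.4, -15.7, -0.5], [0, 0, -0.018]],
    [[39.7, -15.0, -0.4], [0, 0, -0.018]],
  ],
  gripper=0.3,
)

```text
time_s: 1.85
position: [0.47, -0.0513, 0.2374]
tcp_rot: [[0.275, 0.962, -0.0], [0.962, -0.275, -0.0], [-0.0, -0.0, -1.0]]
force: [-0.0, 1.0, -0.3]
opening: 0.627
grasp_force: 0.0
```

Emit:
drive_tool(
  motion=[
    [[39.9, -14.3, -0.4], [0, 0, -0.018]],
    [[40.2, -13.5, -0.4], [0, 0, -0.018]],
    [[40.4, -12.8, -0.4], [0, 0, -0.018]],
    [[40.6, -12.1, -0.4], [0, 0, -0.018]],
    [[40.9, -11.4, -0.5], [0, 0, -0.018]],
  ],
)

```text
time_s: 2.35
position: [0.4563, 0.1603, 0.2396]
tcp_rot: [[0.187, 0.982, 0.0], [0.982, -0.187, -0.0], [-0.0, 0.0, -1.0]]
force: [1.1, 0.5, 0.4]
opening: 0.311
grasp_force: 0.0
```

Emit:
drive_tool(
  motion=[
    [[41.1, -10.6, -0.4], [0, 0, -0.018]],
    [[41.2, -9.9, -0.4], [0, 0, -0.018]],
    [[0, 0, 40], [0, 0, 0]],
    [[0, 0, 40], [0, 0, 0]],
    [[0, 0, 0], [0, 0, 0]],
  ],
)

```text
time_s: 2.85
position: [0.447, 0.2428, 0.1561]
tcp_rot: [[0.15, 0.989, -0.011], [0.989, -0.15, -0.004], [-0.005, -0.011, -1.0]]
force: [-1.4, -0.1, -0.9]
opening: 0.301
grasp_force: 0.0
```

```bash
python3 - <<'E'
from h import *
s=read_state(); np.save('s2.npy',s,allow_pickle=True); im=capture('wrist'); save('w2f.png',im); print(s['time_s'],s['position'],s['tcp_rot'])
c=cam('wrist',s); print(proj(c,[.4556,.2062,.031]),proj(c,[.4394,.265,.0495]))
cv2.imwrite('pics/w2.png',cv2.resize(im[0:280,100:540,::-1],(792,504),interpolation=cv2.INTER_CUBIC))
E
```

```text
2.85 [0.44701025 0.24277768 0.15607465] [[ 0.15023447  0.98858652 -0.0112384 ]
 [ 0.98863611 -0.1502837  -0.0036676 ]
 [-0.00531469 -0.01055969 -0.99993012]]
[337.23384388 224.36399238] [310.00360827 170.72000382]
```

View pics/w2.png

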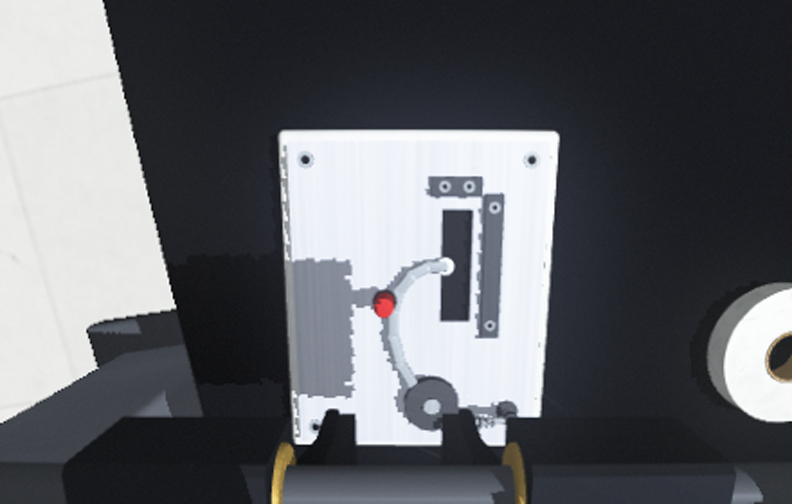

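```bash
cat > fit.py <<'E'
from h import *
from scipy.optimize import least_squares
s=np.load('s2.npy',allow_pickle=True).item(); c=cam('wrist',s)
m=[(-12,-70,31,431,407),(13,40,25.6,484,194),(23,40,25.6,504,195),(13,-34,25.6,477,337),(23,-34,25.6,497,337),(-14,48,25.6,429,177),(12,48,25.6,481,177),(-14,38,25.6,428,196),(-85,65,22,280,131),(45,65,22,558,131),(-8,29,22,443,210),(8,29,22,473,210),(-8,-29,22,441,321),(8,-29,22,469,321)]
m=np.array(m,float); uv=np.column_stack([m[:,3]/1.8+100-.22,m[:,4]/1.8-.22])
def W(q,p): a=q[2]; return np.array([q[0]+np.cos(a)*p[0]/1e3-np.sin(a)*p[1]/1e3,q[1]+np.sin(a)*p[0]/1e3+np.cos(a)*p[1]/1e3,p[2]/1e3])
r=lambda q:np.concatenate([proj(c,W(q,p))-t for p,t in zip(m[:,:3],uv)])
q=least_squares(r,[.45,.27,-.15],loss='soft_l1').x
if __name__=='__main__':
    print(q,np.degrees(q[2]),r(q).reshape(-1,2).round(1).tolist()); np.save('q.npy',q)
    for th in (0,.3,.6,.9,1.1,1.2):
        a=np.arctan2(52,-33)+th-.15; k=[-12+61.6*np.cos(a),-70+61.6*np.sin(a),49.5]
        print(th,np.round(k,1),W(q,k).round(4), proj(c,W(q,k)).round(0) if th==0 else '')
E
python3 fit.py
```

```text
[ 0.47960322  0.27336105 -0.1527687 ] -8.753001665952281 [[-0.4, -1.6], [0.0, -1.8], [0.1, -2.3], [0.8, -0.3], [0.3, -0.3], [0.3, -1.9], [0.9, -1.7], [0.7, -0.8], [2.9, 4.0], [-4.5, 4.4], [-1.3, 1.7], [-0.4, 1.8], [-1.5, 2.5], [-0.2, 2.6]]
0 [-36.9 -13.6  49.5] [0.4411 0.2655 0.0495] [312. 170.]
0.3 [-52.4 -23.5  49.5] [0.4242 0.2581 0.0495] 
0.6 [-64.3 -37.5  49.5] [0.4103 0.2461 0.0495] 
0.9 [-71.6 -54.4  49.5] [0.4005 0.2304 0.0495] 
1.1 [-73.5 -66.6  49.5] [0.3968 0.2187 0.0495] 
1.2 [-73.5 -72.8  49.5] [0.3959 0.2126 0.0495]
```

```bash
sed -i 's/(-85,65,22,280,131),(45,65,22,558,131),//' fit.py; python3 fit.py; python3 - <<'E'
from h import *
from fit import W
q=np.load('q.npy')
k=W(q,[-36.9,-13.6,100]);plan(k,81.3,3); k2=k.copy();k2[2]=.037; plan(k2,81.3,2,k,81.3)
E
```

```text
[ 0.47956399  0.27279737 -0.14923895] -8.550761982722385 [[-0.1, -1.0], [-0.1, -1.2], [0.0, -1.7], [1.0, 0.2], [0.4, 0.2], [0.2, -1.2], [0.7, -1.1], [0.6, -0.1], [-1.4, 2.4], [-0.5, 2.4], [-1.3, 3.1], [-0.1, 3.1]]
0 [-36.9 -13.6  49.5] [0.4411 0.2648 0.0495] [312. 171.]
0.3 [-52.4 -23.5  49.5] [0.4242 0.2573 0.0495] 
0.6 [-64.3 -37.5  49.5] [0.4104 0.2453 0.0495] 
0.9 [-71.6 -54.4  49.5] [0.4007 0.2296 0.0495] 
1.1 [-73.5 -66.6  49.5] [0.397  0.2179 0.0495] 
1.2 [-73.5 -72.8  49.5] [0.396  0.2118 0.0495] 
[[[6.8,-3.6,19.5],[-0.002,0.001,0.0]],[[6.7,-3.6,19.5],[-0.002,0.001,0.0]],[[6.7,-3.7,19.5],[-0.002,0.001,0.0]]]
[[[0.0,0.0,31.5],[0.0,0.0,0.0]],[[0.0,0.0,31.5],[0.0,0.0,0.0]]]
```

Emit:
drive_tool(
  motion=[
    [[7, -3.5, 19], [0, 0, 0]],
    [[7, -3.5, 19], [0, 0, 0]],
    [[7, -3.5, 19], [0, 0, 0]],
    [[0, 0, 0], [0, 0, 0]],
    [[0, 0, 0], [0, 0, 0]],
  ],
)

```text
time_s: 3.4
position: [0.4448, 0.267, 0.1049]
tcp_rot: [[0.15, 0.989, 0.002], [0.989, -0.15, 0.001], [0.001, 0.002, -1.0]]
force: [0.5, -0.1, 0.5]
opening: 0.298
grasp_force: 0.0
```

```bash
python3 - <<'E'
from h import *
from fit import W
q=np.load('q.npy'); s=read_state(); print(s['position'],s['tcp_rot'].round(3),s['qvel'].round(1))
k=W(q,[-36.9,-13.6,37]);plan(k,81.3,2)
E
```

```text
[0.44475772 0.26698175 0.10491427] [[ 0.15   0.989  0.002]
 [ 0.989 -0.15   0.001]
 [ 0.001  0.002 -1.   ]] [-0.2 -0.7 -0.2  0.1 -0.5 -0. ]
[[[-1.4,-1.7,34.0],[0.001,-0.0,0.001]],[[-1.3,-1.8,33.9],[0.001,-0.0,0.001]]]
```

Emit:
drive_tool(
  motion=[
    [[-1.5, -2, 23], [0, 0, 0]],
    [[-1, -1.5, 23], [0, 0, 0]],
    [[0, 0, 22], [0, 0, 0]],
    [[0, 0, 0], [0, 0, 0]],
    [[0, 0, 0], [0, 0, 0]],
  ],
)

```text
time_s: 3.9
position: [0.4407, 0.2653, 0.0367]
tcp_rot: [[0.149, 0.989, 0.002], [0.989, -0.149, 0.001], [0.001, 0.002, -1.0]]
force: [-0.0, -0.3, -0.0]
opening: 0.298
grasp_force: 0.0
```

Emit:
drive_tool(
  motion=[
    [[0, 0, 0], [0, 0, 0]],
    [[0, 0, 0], [0, 0, 0]],
    [[0, 0, 0], [0, 0, 0]],
    [[0, 0, 0], [0, 0, 0]],
    [[0, 0, 0], [0, 0, 0]],
  ],
  gripper=0,
)

```text
time_s: 4.4
position: [0.4416, 0.2656, 0.0363]
tcp_rot: [[0.148, 0.989, 0.005], [0.989, -0.148, 0.001], [0.002, 0.004, -1.0]]
force: [4.6, -3.1, 5.4]
opening: 0.099
grasp_force: 30.0
```

```bash
cat > arc.py <<'E'
from h import *
import sys
# rows rotating the knob about pivot: th0 -> th1 in n rows, tool turning with it by frac
def arc(th0,th1,n,frac=1,off=(0,0)):
    q=np.load('q.npy'); s=read_state(); R=np.array(s['tcp_rot']); yaw=np.arctan2(R[1,0],R[0,0])
    K=lambda th:(lambda a:np.array([61.6*np.cos(a),61.6*np.sin(a)]))(np.arctan2(52,-33)+th-.15+q[2])
    rows=[]
    t=np.linspace(th0,th1,n+1)
    for a,b in zip(t,t[1:]):
        d=K(b)-K(a); x=np.array([np.cos(yaw),np.sin(yaw)]); y=np.array([np.sin(yaw),-np.cos(yaw)])
        w=frac*(b-a); rows.append([[round(float(d@x),1),round(float(d@y),1),0],[0,0,round(-w,3)]]); yaw+=w
    for k in range(0,n,5): print(json.dumps(rows[k:k+5]).replace(' ',''))
E
python3 - <<'E'
from arc import *
from fit import W
q=np.load('q.npy'); s=read_state(); print(s['position'],s['force'],W(q,[-36.9,-13.6,37]))
arc(0,1.12,15)
E
```

```text
[0.44157375 0.26564156 0.03633053] [ 4.61765065 -3.09622876  5.44384899] [0.44105202 0.26483504 0.037     ]
[[[-2.0,-4.1,0],[0,0,-0.075]],[[-2.0,-4.1,0],[0,0,-0.075]],[[-2.0,-4.1,0],[0,0,-0.075]],[[-2.0,-4.1,0],[0,0,-0.075]],[[-2.0,-4.1,0],[0,0,-0.075]]]
[[[-2.0,-4.1,0],[0,0,-0.075]],[[-2.0,-4.1,0],[0,0,-0.075]],[[-2.0,-4.1,0],[0,0,-0.075]],[[-2.0,-4.1,0],[0,0,-0.075]],[[-2.0,-4.1,0],[0,0,-0.075]]]
[[[-2.0,-4.1,0],[0,0,-0.075]],[[-2.0,-4.1,0],[0,0,-0.075]],[[-2.0,-4.1,0],[0,0,-0.075]],[[-2.0,-4.1,0],[0,0,-0.075]],[[-2.0,-4.1,0],[0,0,-0.075]]]
```

Emit:
drive_tool(
  motion=[
    [[-2, -4.1, 0], [0, 0, -0.075]],
    [[-2, -4.1, 0], [0, 0, -0.075]],
    [[-2, -4.1, 0], [0, 0, -0.075]],
    [[-2, -4.1, 0], [0, 0, -0.075]],
    [[-2, -4.1, 0], [0, 0, -0.075]],
  ],
)

```text
time_s: 4.9
position: [0.4215, 0.2561, 0.0363]
tcp_rot: [[-0.227, 0.974, 0.006], [0.974, 0.227, 0.002], [0.001, 0.006, -1.0]]
force: [4.3, -1.2, 4.5]
opening: 0.104
grasp_force: 30.0
```

Emit:
drive_tool(
  motion=[
    [[-2, -4.1, 0], [0, 0, -0.075]],
    [[-2, -4.1, 0], [0, 0, -0.075]],
    [[-2, -4.1, 0], [0, 0, -0.075]],
    [[-2, -4.1, 0], [0, 0, -0.075]],
    [[-2, -4.1, 0], [0, 0, -0.075]],
  ],
)

```text
time_s: 5.4
position: [0.4053, 0.2389, 0.0362]
tcp_rot: [[-0.568, 0.823, 0.004], [0.823, 0.568, 0.001], [-0.001, 0.004, -1.0]]
force: [3.4, -3.2, 6.8]
opening: 0.099
grasp_force: 30.0
```

Emit:
drive_tool(
  motion=[
    [[-2, -4.1, 0], [0, 0, -0.075]],
    [[-2, -4.1, 0], [0, 0, -0.075]],
    [[-2, -4.1, 0], [0, 0, -0.075]],
    [[-2, -4.1, 0], [0, 0, -0.075]],
    [[0, 0, 0], [0, 0, 0]],
  ],
)

```text
time_s: 5.9
position: [0.3979, 0.2215, 0.0361]
tcp_rot: [[-0.785, 0.62, 0.003], [0.62, 0.785, 0.0], [-0.002, 0.002, -1.0]]
force: [3.5, -4.6, 7.5]
opening: 0.095
grasp_force: 30.0
```

Emit:
drive_tool(
  motion=[
    [[0, 0, 0], [0, 0, 0]],
    [[0, 0, 0], [0, 0, 0]],
  ],
)

```text
time_s: 6.1
position: [0.398, 0.2218, 0.0361]
tcp_rot: [[-0.784, 0.621, 0.003], [0.621, 0.784, 0.0], [-0.002, 0.002, -1.0]]
force: [2.7, -5.4, 7.2]
opening: 0.098
grasp_force: 30.0
```

```bash
python3 - <<'E'
from h import *
from fit import W
q=np.load('q.npy'); s=read_state(); P=s['position']; a=q[2]
d=(P[:2]-W(q,[-12,-70,31])[:2])*1e3
h=[np.cos(a)*d[0]+np.sin(a)*d[1],-np.sin(a)*d[0]+np.cos(a)*d[1]]
print(P,h,np.linalg.norm(h),'theta',np.arctan2(h[1],h[0])%(2*np.pi)-np.arctan2(52,-33)+.15)
E
```

```text
[0.39795703 0.22175911 0.03610658] [np.float64(-61.11119938716832), np.float64(7.395279225495994)] 61.55703733417727 theta 1.0348845344904167
```

Emit:
drive_tool(
  motion=[
    [[-1.3, -2.7, 0], [0, 0, -0.05]],
    [[0, 0, 0], [0, 0, 0]],
  ],
)

```text
time_s: 6.3
position: [0.3973, 0.219, 0.0361]
tcp_rot: [[-0.814, 0.58, 0.003], [0.58, 0.814, 0.001], [-0.002, 0.002, -1.0]]
force: [3.5, -4.4, 6.9]
opening: 0.095
grasp_force: 30.0
```

Emit:
drive_tool(
  motion=[
    [[0, 0, 0], [0, 0, 0]],
    [[0, 0, 0], [0, 0, 0]],
    [[0, 0, -20], [0, 0, 0]],
    [[0, 0, -40], [0, 0, 0]],
    [[0, 0, -50], [0, 0, 0]],
  ],
  gripper=0.4,
)

```text
time_s: 6.8
position: [0.3931, 0.2187, 0.1447]
tcp_rot: [[-0.814, 0.581, -0.008], [0.581, 0.814, -0.001], [0.006, -0.006, -1.0]]
force: [0.3, -0.5, -1.2]
opening: 0.386
grasp_force: 0.0
```

Emit:
drive_tool(
  motion=[
    [[0, 0, -50], [0, 0, 0]],
    [[0, 0, -40], [0, 0, 0]],
    [[0, 0, 0], [0, 0, 0]],
  ],
  gripper=0.5,
)

```text
time_s: 7.1
position: [0.3982, 0.2204, 0.24]
tcp_rot: [[-0.814, 0.58, 0.01], [0.58, 0.814, 0.003], [-0.006, 0.008, -1.0]]
force: [1.1, -0.4, 0.4]
opening: 0.488
grasp_force: 0.0
```

```bash
python3 - <<'E'
from h import *
s=np.load('s1.npy',allow_pickle=True).item(); c=cam('wrist',s)
L=at(c,325,196.5,.034);B=at(c,320.5,166,.044);E=at(c,320,139.5,.034)
print(L,B,E,np.linalg.norm(B-L),np.linalg.norm(E-L)); d=E-L; yaw=np.degrees(np.arctan2(-d[0],d[1])); print('slide yaw',yaw)
im=cv2.imread('pics/w1.png')[120:220,260:370]; 
top=capture('top'); t=top[190:260,220:295,::-1]
o=np.zeros((500,800,3),np.uint8); o[:400,:440]=cv2.resize(im,(440,400),interpolation=cv2.INTER_CUBIC); o[:336,440:]=cv2.resize(t,(360,336)); cv2.imwrite('pics/c1.png',o)
print(read_state()['position'])
E
```

```text
[ 0.47907931 -0.28758688  0.034     ] [ 0.48769307 -0.24998099  0.044     ] [ 0.49732341 -0.22301197  0.034     ] 0.0398547337979584 0.06710265150744688
slide yaw -15.776373100711842
[0.39644821 0.21976305 0.23738884]
```

View pics/c1.png

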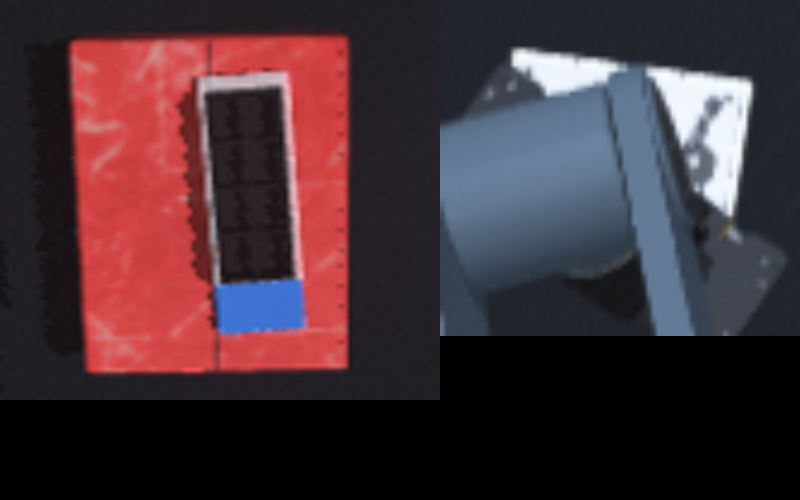

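```bash
python3 - <<'E'
from h import *
s=np.load('s1.npy',allow_pickle=True).item(); c=cam('wrist',s)
g=lambda X,Y,z:at(c,260+X/4-.4,120+Y/4-.4,z)
C=[g(205,90,.044),g(285,86,.044),g(298,278,.044),g(218,282,.044)]
B=np.mean(C,0); d=(C[0]+C[1]-C[2]-C[3])/2; w=(C[1]+C[2]-C[0]-C[3])/2
L=g(261,307,.034); e=B-L
print(B,np.linalg.norm(d),np.linalg.norm(w),np.degrees(np.arctan2(-d[0],d[1])),np.degrees(np.arctan2(-e[0],e[1])),np.linalg.norm(e[:2]))
plan([B[0],B[1],.20],73.5,15)
E
```

```text
[ 0.48977784 -0.25083569  0.044     ] 0.05464532970657808 0.02251558185590638 -16.897022672383414 -16.474801924835777 0.03807909520154722
[[[-23.3,-21.9,2.5],[0.0,-0.0,0.083]],[[-25.0,-20.0,2.4],[0.0,-0.0,0.083]],[[-26.6,-17.8,2.5],[0.0,-0.0,0.083]],[[-27.9,-15.5,2.5],[0.0,-0.0,0.083]],[[-29.2,-13.2,2.4],[0.0,-0.0,0.083]]]
[[[-30.1,-10.7,2.5],[0.0,-0.0,0.083]],[[-30.9,-8.1,2.4],[0.0,-0.0,0.083]],[[-31.5,-5.6,2.5],[0.0,-0.0,0.083]],[[-31.9,-2.9,2.5],[0.0,-0.0,0.083]],[[-32.0,-0.3,2.4],[0.0,-0.0,0.083]]]
[[[-31.9,2.3,2.5],[0.0,-0.0,0.083]],[[-31.6,5.0,2.5],[0.0,-0.0,0.083]],[[-31.1,7.6,2.4],[0.0,-0.0,0.083]],[[-30.3,10.2,2.5],[0.0,-0.0,0.083]],[[-29.4,12.6,2.5],[0.0,-0.0,0.083]]]
```

Emit:
drive_tool(
  motion=[
    [[-23.3, -21.9, 0], [0, 0, 0.083]],
    [[-25, -20, 0], [0, 0, 0.083]],
    [[-26.6, -17.8, 0], [0, 0, 0.083]],
    [[-27.9, -15.5, 0], [0, 0, 0.083]],
    [[-29.2, -13.2, 0], [0, 0, 0.083]],
  ],
)

```text
time_s: 7.65
position: [0.4248, 0.0615, 0.2331]
tcp_rot: [[-0.508, 0.861, -0.006], [0.861, 0.508, 0.001], [0.004, -0.005, -1.0]]
force: [0.9, 0.2, -0.5]
opening: 0.494
grasp_force: 0.0
```

Emit:
drive_tool(
  motion=[
    [[-30.1, -10.7, 0], [0, 0, 0.083]],
    [[-30.9, -8.1, 0], [0, 0, 0.083]],
    [[-31.5, -5.6, 0], [0, 0, 0.083]],
    [[-31.9, -2.9, 0], [0, 0, 0.083]],
    [[-32, -0.3, 0], [0, 0, 0.083]],
  ],
)

```text
time_s: 8.15
position: [0.456, -0.0949, 0.2328]
tcp_rot: [[-0.117, 0.993, -0.006], [0.993, 0.117, 0.003], [0.004, -0.005, -1.0]]
force: [1.1, -0.2, 0.2]
opening: 0.497
grasp_force: 0.0
```

Emit:
drive_tool(
  motion=[
    [[-31.9, 2.3, 20], [0, 0, 0.083]],
    [[-31.6, 5, 20], [0, 0, 0.083]],
    [[-31.1, 7.6, 20], [0, 0, 0.083]],
    [[-30.3, 10.2, 20], [0, 0, 0.083]],
    [[-29.4, 12.6, 20], [0, 0, 0.083]],
  ],
)

```text
time_s: 8.65
position: [0.487, -0.2511, 0.1318]
tcp_rot: [[0.293, 0.956, -0.005], [0.956, -0.293, 0.005], [0.003, -0.006, -1.0]]
force: [0.2, 0.8, 0.5]
opening: 0.498
grasp_force: 0.0
```

Emit:
drive_tool(
  motion=[
    [[0, 0, 0], [0, 0, 0]],
    [[0, 0, 0], [0, 0, 0]],
    [[0, 0, 0], [0, 0, 0]],
  ],
)

```text
time_s: 8.95
position: [0.4876, -0.2499, 0.1343]
tcp_rot: [[0.289, 0.957, -0.003], [0.957, -0.289, 0.003], [0.002, -0.004, -1.0]]
force: [-0.3, -0.0, -0.4]
opening: 0.504
grasp_force: 0.0
```

```bash
python3 - <<'E'
from h import *
s=read_state(); np.save('s3.npy',s,allow_pickle=True); im=capture('wrist'); print(s['position'],s['opening'],s['tcp_rot'].round(3),s['time_s'])
c=cam('wrist',s); u=proj(c,[.4898,-.2508,.044]); print(u)
x,y=int(u[0])-55,max(int(u[1])-60,0); print(x,y)
cv2.imwrite('pics/w3.png',cv2.resize(im[y:y+120,x:x+110,::-1],(550,600),interpolation=cv2.INTER_CUBIC))
E
```

```text
[ 0.48759869 -0.24987649  0.13429417] 0.5039200739214611 [[ 0.289  0.957 -0.003]
 [ 0.957 -0.289  0.003]
 [ 0.002 -0.004 -1.   ]] 8.95
[324.43714329 200.30824215]
269 140
```

View pics/w3.png

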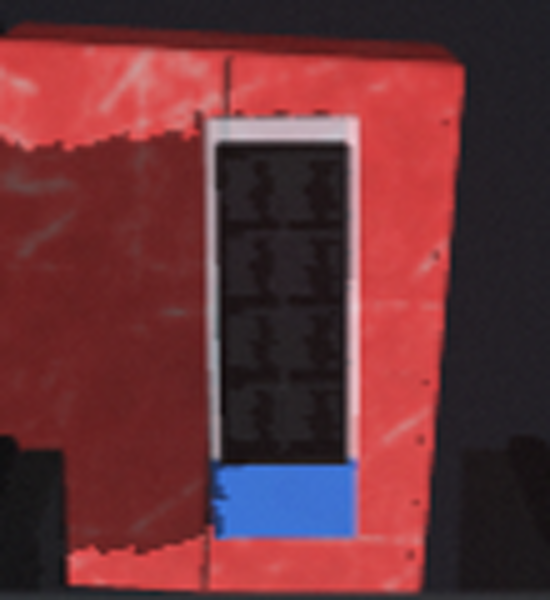

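The block centre is at (325,200), within 1 px of the prediction and square to the tool, so I go down and grip.

Emit:
drive_tool(
  motion=[
    [[-0.4, 2.6, 30], [0, 0, 0]],
    [[0, 0, 30], [0, 0, 0]],
    [[0, 0, 25], [0, 0, 0]],
    [[0, 0, 13], [0, 0, 0]],
    [[0, 0, 0], [0, 0, 0]],
  ],
)

```text
time_s: 9.5
position: [0.4903, -0.2513, 0.0363]
tcp_rot: [[0.289, 0.957, -0.003], [0.957, -0.289, 0.002], [0.001, -0.003, -1.0]]
force: [-0.7, 0.4, 0.3]
opening: 0.496
grasp_force: 0.0
```

Emit:
drive_tool(
  motion=[
    [[0, 0, 0], [0, 0, 0]],
    [[0, 0, 0], [0, 0, 0]],
    [[0, 0, 0], [0, 0, 0]],
    [[0, 0, 0], [0, 0, 0]],
    [[0, 0, 0], [0, 0, 0]],
  ],
  gripper=0,
)

```text
time_s: 10.0
position: [0.4916, -0.2531, 0.0384]
tcp_rot: [[0.29, 0.957, 0.001], [0.957, -0.29, -0.001], [-0.0, 0.001, -1.0]]
force: [-0.6, 1.5, 6.6]
opening: 0.244
grasp_force: 30.0
```

Emit:
drive_tool(
  motion=[
    [[0, 0, 0], [0, 0, 0]],
    [[0, 0, 0], [0, 0, 0]],
    [[0, 0, 0], [0, 0, 0]],
  ],
)

```text
time_s: 10.3
position: [0.4916, -0.2531, 0.0384]
tcp_rot: [[0.29, 0.957, 0.001], [0.957, -0.29, -0.001], [-0.0, 0.001, -1.0]]
force: [-0.6, 0.3, 6.5]
opening: 0.249
grasp_force: 30.0
```

Emit:
drive_tool(
  motion=[
    [[0, 0, 0], [0, 0, 0]],
    [[0, 0, 0], [0, 0, 0]],
    [[0, 0, -4.5], [0, 0, 0]],
    [[0, 0, 0], [0, 0, 0]],
    [[0, 0, 0], [0, 0, 0]],
  ],
  gripper=0.35,
)

```text
time_s: 10.8
position: [0.4913, -0.2529, 0.0419]
tcp_rot: [[0.29, 0.957, 0.0], [0.957, -0.29, -0.0], [-0.0, 0.0, -1.0]]
force: [-1.3, -0.5, -0.2]
opening: 0.347
grasp_force: 0.0
```

Emit:
drive_tool(
  motion=[
    [[0, 0, 0], [0, 0, 0]],
    [[0, 0, 0], [0, 0, 0]],
    [[0, 0, 0], [0, 0, 0]],
    [[0, 0, 0], [0, 0, 0]],
    [[0, 0, 0], [0, 0, 0]],
  ],
  gripper=0,
)

```text
time_s: 11.3
position: [0.4912, -0.2528, 0.0418]
tcp_rot: [[0.29, 0.957, -0.0], [0.957, -0.29, 0.0], [0.0, -0.0, -1.0]]
force: [0.3, -0.7, -1.2]
opening: 0.24
grasp_force: 30.0
```

```bash
python3 - <<'E'
from h import *
from fit import W
a,p=ray(cam('top'),334,181);b,r=ray(cam('scene'),321,170)
t=np.linalg.lstsq(np.column_stack([a,-b]),r-p,rcond=None)[0]; print(p+a*t[0],r+b*t[1])
q=np.load('q.npy'); print(W(q,[-4,.6,200]))
s=read_state(); p0=s['position']+[0,0,.188]
plan(W(q,[-4,.6,230]),81.45,15,p0,73.2)
E
```

```text
[0.56297139 0.00494855 0.19638274] [0.56591302 0.00721105 0.19686809]
[0.47569766 0.27398544 0.2       ]
[[[33.3,-11.1,-0.0],[0.0,0.0,-0.01]],[[33.5,-10.8,-0.0],[0.0,0.0,-0.01]],[[33.5,-10.5,-0.0],[0.0,0.0,-0.01]],[[33.6,-10.1,-0.1],[0.0,0.0,-0.01]],[[33.8,-9.8,0.0],[0.0,0.0,-0.01]]]
[[[33.8,-9.5,0.0],[0.0,0.0,-0.01]],[[33.9,-9.1,-0.0],[0.0,0.0,-0.01]],[[34.1,-8.8,-0.0],[0.0,0.0,-0.01]],[[34.1,-8.4,-0.0],[0.0,0.0,-0.01]],[[34.2,-8.1,-0.1],[0.0,0.0,-0.01]]]
[[[34.2,-7.8,0.0],[0.0,0.0,-0.01]],[[34.4,-7.4,0.0],[0.0,0.0,-0.01]],[[34.4,-7.1,-0.0],[0.0,0.0,-0.01]],[[34.5,-6.7,-0.0],[0.0,0.0,-0.01]],[[34.5,-6.4,-0.0],[0.0,0.0,-0.01]]]
```

Emit:
drive_tool(
  motion=[
    [[0, 0, -18], [0, 0, 0]],
    [[0, 0, -40], [0, 0, 0]],
    [[0, 0, -45], [0, 0, 0]],
    [[0, 0, -45], [0, 0, 0]],
    [[0, 0, -40], [0, 0, 0]],
  ],
)

```text
time_s: 11.8
position: [0.4911, -0.2527, 0.232]
tcp_rot: [[0.29, 0.957, 0.001], [0.957, -0.29, -0.0], [-0.0, 0.001, -1.0]]
force: [0.8, -1.5, -0.4]
opening: 0.24
grasp_force: 30.0
```

Emit:
drive_tool(
  motion=[
    [[33.3, -11.1, 0], [0, 0, -0.01]],
    [[33.5, -10.8, 0], [0, 0, -0.01]],
    [[33.5, -10.5, 0], [0, 0, -0.01]],
    [[33.6, -10.1, 0], [0, 0, -0.01]],
    [[33.8, -9.8, 0], [0, 0, -0.01]],
  ],
)

```text
time_s: 12.3
position: [0.4856, -0.0758, 0.2298]
tcp_rot: [[0.242, 0.97, -0.0], [0.97, -0.242, 0.0], [0.0, -0.0, -1.0]]
force: [-0.4, 1.1, -0.6]
opening: 0.237
grasp_force: 30.0
```

Emit:
drive_tool(
  motion=[
    [[33.8, -9.5, 0], [0, 0, -0.01]],
    [[33.9, -9.1, 0], [0, 0, -0.01]],
    [[34.1, -8.8, 0], [0, 0, -0.01]],
    [[34.1, -8.4, 0], [0, 0, -0.01]],
    [[34.2, -8.1, 0], [0, 0, -0.01]],
  ],
)

```text
time_s: 12.8
position: [0.4806, 0.0998, 0.2298]
tcp_rot: [[0.192, 0.981, -0.0], [0.981, -0.192, -0.0], [-0.0, -0.0, -1.0]]
force: [0.9, -0.9, -0.2]
opening: 0.238
grasp_force: 30.0
```

Emit:
drive_tool(
  motion=[
    [[34.2, -7.8, 0], [0, 0, -0.01]],
    [[34.4, -7.4, 0], [0, 0, -0.01]],
    [[34.4, -7.1, 0], [0, 0, -0.01]],
    [[34.5, -6.7, 0], [0, 0, -0.01]],
    [[34.5, -6.4, 0], [0, 0, -0.01]],
  ],
)

```text
time_s: 13.3
position: [0.4755, 0.2753, 0.2297]
tcp_rot: [[0.143, 0.99, -0.001], [0.99, -0.143, -0.0], [-0.0, -0.001, -1.0]]
force: [0.7, -0.3, 0.0]
opening: 0.237
grasp_force: 30.0
```

Emit:
drive_tool(
  motion=[
    [[0, 0, 30], [0, 0, 0]],
    [[0, 0, 40], [0, 0, 0]],
    [[0, 0, 40], [0, 0, 0]],
    [[0, 0, 30], [0, 0, 0]],
    [[0, 0, 10], [0, 0, 0]],
  ],
)

```text
time_s: 13.8
position: [0.4736, 0.2731, 0.0768]
tcp_rot: [[0.143, 0.99, -0.007], [0.99, -0.143, -0.002], [-0.003, -0.006, -1.0]]
force: [-0.2, 0.3, -0.4]
opening: 0.236
grasp_force: 30.0
```

Emit:
drive_tool(
  motion=[
    [[0, 0, 0], [0, 0, 0]],
    [[0, 0, 0], [0, 0, 0]],
    [[0, 0, 0], [0, 0, 0]],
  ],
)

```text
time_s: 14.1
position: [0.4775, 0.2744, 0.0816]
tcp_rot: [[0.144, 0.99, 0.004], [0.99, -0.144, 0.001], [0.002, 0.003, -1.0]]
force: [0.1, 0.3, 0.1]
opening: 0.236
grasp_force: 30.0
```

```bash
python3 - <<'E'
from h import *
from fit import W
q=np.load('q.npy'); s=read_state(); np.save('s4.npy',s,allow_pickle=True); print(s['position'],s['tcp_rot'].round(4),s['force'],s['time_s'])
im=capture('wrist'); cv2.imwrite('pics/w4.png',cv2.resize(im[0:260,160:480,::-1],(738,600),interpolation=cv2.INTER_CUBIC))
c=cam('wrist',s)
for p in ([13,40,25.6],[-14,38,25.6],[23,40,25.6],[23,-34,25.6],[-12,-70,31]): print(p,((proj(c,W(q,p))-[160,0])*2.306).round())
plan(W(q,[-4,.6,60]),81.45,2)
E
```

```text
[0.47747618 0.27444296 0.08157777] [[ 0.1436  0.9896  0.0035]
 [ 0.9896 -0.1436  0.0012]
 [ 0.0017  0.0033 -1.    ]] [0.13243185 0.27509687 0.09594626] 14.1
[13, 40, 25.6] [424. 368.]
[-14, 38, 25.6] [333. 374.]
[23, 40, 25.6] [457. 368.]
[23, -34, 25.6] [449. 594.]
[-12, -70, 31] [342. 699.]
[[[-0.3,-0.8,10.8],[0.002,-0.001,0.003]],[[-0.4,-0.9,10.8],[0.002,-0.001,0.003]]]
```

View pics/w4.png

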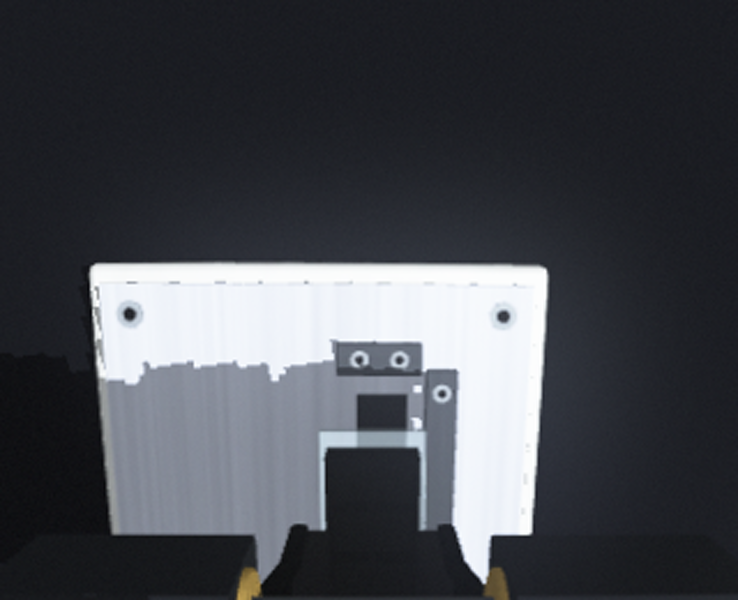

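```bash
python3 - <<'E'
from h import *
q=np.load('q.npy'); s=np.load('s4.npy',allow_pickle=True).item(); c=cam('wrist',s); a=q[2]
def H(P): d=(np.array(P[:2])-q[:2])*1e3; return [round(np.cos(a)*d[0]+np.sin(a)*d[1],2),round(-np.sin(a)*d[0]+np.cos(a)*d[1],2)]
g=lambda X,Y,z:H(at(c,160+X/2.306,Y/2.306,z))
print('slide end corners',g(319,431,.0738),g(427,431,.0738),'TCP',H(s['position']))
print('rail face pt',g(426,371,.0256),g(424,500,.0256),'stop',g(337,375,.0256),g(421,375,.0256))
E
```

```text
slide end corners [np.float64(-15.3), np.float64(31.74)] [np.float64(10.45), np.float64(31.85)] TCP [np.float64(-2.31), np.float64(1.32)]
rail face pt [np.float64(13.74), np.float64(39.03)] [np.float64(14.11), np.float64(-1.7)] stop [np.float64(-12.95), np.float64(37.7)] [np.float64(12.26), np.float64(37.82)]
```

Emit:
drive_tool(
  motion=[
    [[0, 0, 18], [0, 0, 0]],
    [[0, 0, 15], [0, 0, 0]],
    [[0, 0, 9], [0, 0, 0]],
    [[0, 0, 0], [0, 0, 0]],
    [[0, 0, 0], [0, 0, 0]],
  ],
)

```text
time_s: 14.65
position: [0.4766, 0.2742, 0.0384]
tcp_rot: [[0.143, 0.99, 0.001], [0.99, -0.143, 0.0], [0.001, 0.001, -1.0]]
force: [0.8, 0.8, -0.6]
opening: 0.239
grasp_force: 30.0
```

Emit:
drive_tool(
  motion=[
    [[0, 0, 2], [0, 0, 0]],
    [[0, 0, 2], [0, 0, 0]],
    [[0, 0, 1], [0, 0, 0]],
    [[0, 0, 0], [0, 0, 0]],
    [[0, 0, 0], [0, 0, 0]],
  ],
)

```text
time_s: 15.15
position: [0.4765, 0.2741, 0.0337]
tcp_rot: [[0.143, 0.99, 0.001], [0.99, -0.143, 0.0], [0.0, 0.001, -1.0]]
force: [0.2, -0.8, 5.4]
opening: 0.237
grasp_force: 30.0
```

Emit:
drive_tool(
  motion=[
    [[2, 1, -0.7], [0, 0, 0]],
    [[2, 1, 0], [0, 0, 0]],
    [[0, 0, 0], [0, 0, 0]],
    [[0, 0, 0], [0, 0, 0]],
  ],
)

```text
time_s: 15.55
position: [0.4785, 0.2775, 0.0337]
tcp_rot: [[0.143, 0.99, -0.0], [0.99, -0.143, -0.0], [-0.0, -0.0, -1.0]]
force: [-0.8, -2.0, 4.1]
opening: 0.241
grasp_force: 30.0
```

Emit:
drive_tool(
  motion=[
    [[0, 0.5, 0], [0, 0, 0]],
    [[0, 0.5, 0], [0, 0, 0]],
    [[0, 0.5, 0], [0, 0, 0]],
    [[0, 0, 0], [0, 0, 0]],
  ],
)

```text
time_s: 15.95
position: [0.4786, 0.2775, 0.0337]
tcp_rot: [[0.144, 0.99, -0.003], [0.99, -0.144, -0.0], [-0.001, -0.003, -1.0]]
force: [-3.7, 0.3, 7.3]
opening: 0.238
grasp_force: 30.0
```

Emit:
drive_tool(
  motion=[
    [[0, 0, -1], [0, 0, 0]],
    [[0, 0, 0], [0, 0, 0]],
    [[0, 0, 0], [0, 0, 0]],
  ],
)

```text
time_s: 16.25
position: [0.4805, 0.2776, 0.0343]
tcp_rot: [[0.144, 0.99, 0.001], [0.99, -0.144, 0.0], [0.0, 0.001, -1.0]]
force: [-0.5, 1.1, -0.2]
opening: 0.237
grasp_force: 30.0
```

Emit:
drive_tool(
  motion=[
    [[0, 0.5, 0], [0, 0, 0]],
    [[0, 0.5, 0], [0, 0, 0]],
    [[0, 0, 0], [0, 0, 0]],
    [[0, 0, 0], [0, 0, 0]],
  ],
)

```text
time_s: 16.65
position: [0.4808, 0.2773, 0.0344]
tcp_rot: [[0.144, 0.99, -0.001], [0.99, -0.144, 0.0], [-0.0, -0.001, -1.0]]
force: [-1.9, 1.5, 0.4]
opening: 0.239
grasp_force: 30.0
```

Emit:
drive_tool(
  motion=[
    [[0, 0.5, 0], [0, 0, 0]],
    [[0, 0.5, 0], [0, 0, 0]],
    [[0, 0, 0], [0, 0, 0]],
    [[0, 0, 0], [0, 0, 0]],
  ],
)

```text
time_s: 17.05
position: [0.481, 0.2773, 0.0344]
tcp_rot: [[0.144, 0.99, -0.002], [0.99, -0.144, 0.0], [-0.0, -0.002, -1.0]]
force: [-4.6, 2.9, 0.7]
opening: 0.242
grasp_force: 30.0
```

Emit:
drive_tool(
  motion=[
    [[1, 0, 0], [0, 0, 0]],
    [[0.7, 0, 0], [0, 0, 0]],
    [[0.5, 0, 0], [0, 0, 0]],
    [[0, 0, 0], [0, 0, 0]],
    [[0, 0, 0], [0, 0, 0]],
  ],
)

```text
time_s: 17.55
position: [0.4812, 0.2785, 0.0342]
tcp_rot: [[0.143, 0.99, -0.003], [0.99, -0.143, -0.002], [-0.002, -0.003, -1.0]]
force: [-4.5, -2.4, -0.5]
opening: 0.243
grasp_force: 30.0
```

Emit:
drive_tool(
  motion=[
    [[0.5, 0, 0], [0, 0, 0]],
    [[0.5, 0, 0], [0, 0, 0]],
    [[0, 0, 0], [0, 0, 0]],
    [[0, 0, 0], [0, 0, 0]],
  ],
)

```text
time_s: 17.95
position: [0.4813, 0.2795, 0.0342]
tcp_rot: [[0.143, 0.99, -0.003], [0.99, -0.143, -0.002], [-0.002, -0.003, -1.0]]
force: [-5.5, -1.5, -0.5]
opening: 0.241
grasp_force: 30.0
```

Emit:
drive_tool(
  motion=[
    [[0.5, 0, 0], [0, 0, 0]],
    [[0, 0, 0], [0, 0, 0]],
    [[0, 0, 0], [0, 0, 0]],
  ],
)

```text
time_s: 18.25
position: [0.4814, 0.2797, 0.0342]
tcp_rot: [[0.143, 0.99, -0.003], [0.99, -0.143, -0.002], [-0.002, -0.003, -1.0]]
force: [-4.9, -2.7, -0.7]
opening: 0.236
grasp_force: 30.0
```

Emit:
drive_tool(
  motion=[
    [[0.5, 0, 0], [0, 0, 0]],
    [[0.5, 0, 0], [0, 0, 0]],
    [[0, 0, 0], [0, 0, 0]],
    [[0, 0, 0], [0, 0, 0]],
  ],
)

```text
time_s: 18.65
position: [0.4813, 0.2798, 0.0341]
tcp_rot: [[0.142, 0.99, -0.004], [0.99, -0.142, -0.004], [-0.004, -0.003, -1.0]]
force: [-5.2, -6.1, -0.4]
opening: 0.241
grasp_force: 30.0
```

Emit:
drive_tool(
  motion=[
    [[0.4, 0, 0], [0, 0, 0]],
    [[0, 0, 0], [0, 0, 0]],
    [[0, 0, 0], [0, 0, 0]],
  ],
)

```text
time_s: 18.95
position: [0.4813, 0.2798, 0.0341]
tcp_rot: [[0.142, 0.99, -0.004], [0.99, -0.142, -0.004], [-0.005, -0.003, -1.0]]
force: [-4.6, -8.0, 0.8]
opening: 0.234
grasp_force: 30.0
```

Emit:
drive_tool(
  motion=[
    [[0, 0.5, 0], [0, 0, 0]],
    [[0, 0.5, 0.3], [0, 0, 0]],
    [[0, 0, 0], [0, 0, 0]],
    [[0, 0, 0], [0, 0, 0]],
  ],
)

```text
time_s: 19.35
position: [0.4814, 0.2798, 0.0341]
tcp_rot: [[0.142, 0.99, -0.006], [0.99, -0.142, -0.004], [-0.005, -0.005, -1.0]]
force: [-5.6, -6.4, 4.9]
opening: 0.238
grasp_force: 30.0
```

Emit:
drive_tool(
  motion=[
    [[-1, -1, 0], [0, 0, 0]],
    [[-0.5, -0.5, 0.5], [0, 0, 0]],
    [[0, 0, 0.3], [0, 0, 0]],
    [[0, 0, 0], [0, 0, 0]],
    [[0, 0, 0], [0, 0, 0]],
  ],
)

```text
time_s: 19.85
position: [0.4813, 0.2797, 0.0339]
tcp_rot: [[0.143, 0.99, -0.002], [0.99, -0.143, -0.002], [-0.002, -0.002, -1.0]]
force: [-5.8, -3.8, 4.9]
opening: 0.238
grasp_force: 30.0
```

Emit:
drive_tool(
  motion=[
    [[-0.4, -0.7, 0], [0, 0, 0]],
    [[0, -0.5, 0], [0, 0, 0]],
    [[0, 0, 0], [0, 0, 0]],
    [[0, 0, 0], [0, 0, 0]],
  ],
)

```text
time_s: 20.25
position: [0.4813, 0.2797, 0.0339]
tcp_rot: [[0.143, 0.99, 0.0], [0.99, -0.143, -0.001], [-0.001, 0.001, -1.0]]
force: [-3.1, -4.4, 2.6]
opening: 0.239
grasp_force: 30.0
```

Emit:
drive_tool(
  motion=[
    [[-0.8, -0.7, 0], [0, 0, 0]],
    [[0, 0, 0], [0, 0, 0]],
    [[0, 0, 0], [0, 0, 0]],
  ],
)

```text
time_s: 20.55
position: [0.4812, 0.2797, 0.0338]
tcp_rot: [[0.143, 0.99, 0.002], [0.99, -0.143, -0.0], [0.0, 0.002, -1.0]]
force: [-1.9, -4.6, 3.2]
opening: 0.239
grasp_force: 30.0
```

Emit:
drive_tool(
  motion=[
    [[0, 0, 0], [0, 0, 0]],
    [[0, 0, 0], [0, 0, 0]],
    [[0, 0, 0], [0, 0, 0]],
    [[0, 0, 0], [0, 0, 0]],
  ],
  gripper=0.34,
)

```text
time_s: 20.95
position: [0.4807, 0.2804, 0.0334]
tcp_rot: [[0.143, 0.99, 0.001], [0.99, -0.143, 0.001], [0.001, 0.001, -1.0]]
force: [0.1, 0.2, 0.2]
opening: 0.339
grasp_force: 0.0
```

Emit:
drive_tool(
  motion=[
    [[0, 0, -4], [0, 0, 0]],
    [[0, 0, -20], [0, 0, 0]],
    [[0, 0, -30], [0, 0, 0]],
    [[0, 0, -30], [0, 0, 0]],
    [[0, 0, -20], [0, 0, 0]],
  ],
)

```text
time_s: 21.45
position: [0.4809, 0.2803, 0.1397]
tcp_rot: [[0.143, 0.99, 0.003], [0.99, -0.143, 0.001], [0.002, 0.003, -1.0]]
force: [0.1, 0.5, -0.9]
opening: 0.345
grasp_force: 0.0
```

Emit:
drive_tool(
  motion=[
    [[-25, 0, 0], [0, 0, 0]],
    [[-25, 0, 0], [0, 0, 0]],
    [[0, 0, 0], [0, 0, 0]],
    [[0, 0, 0], [0, 0, 0]],
  ],
  gripper=0.3,
)

```text
time_s: 21.85
position: [0.4732, 0.2304, 0.1378]
tcp_rot: [[0.145, 0.989, 0.001], [0.989, -0.145, 0.001], [0.001, 0.001, -1.0]]
force: [0.2, -1.2, 0.2]
opening: 0.303
grasp_force: 0.0
```

```bash
python3 - <<'E'
from h import *
from fit import W
q=np.load('q.npy'); s=read_state(); np.save('s5.npy',s,allow_pickle=True); print(s['position'],s['tcp_rot'].round(4),s['time_s'])
im=capture('wrist'); save('w5f.png',im); cv2.imwrite('pics/w5.png',cv2.resize(im[20:260,160:480,::-1],(800,600),interpolation=cv2.INTER_CUBIC))
E
```

```text
[0.473234   0.23040082 0.13779156] [[ 1.448e-01  9.895e-01  8.000e-04]
 [ 9.895e-01 -1.448e-01  7.000e-04]
 [ 8.000e-04  7.000e-04 -1.000e+00]] 21.85
```

View pics/w5.png

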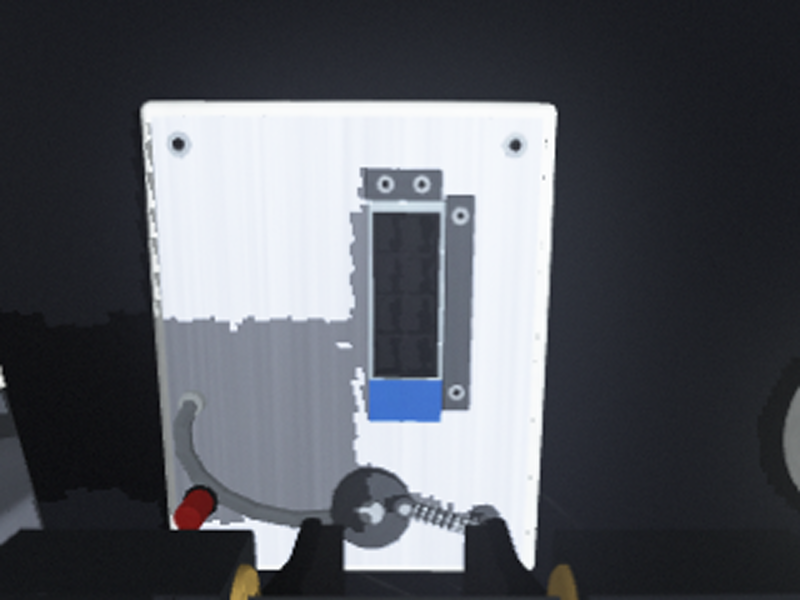

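```bash
python3 - <<'E'
from h import *
from fit import W
q=np.load('q.npy'); s=np.load('s5.npy',allow_pickle=True).item(); c=cam('wrist',s)
K=at(c,160+191/2.5,20+518/2.5,.0495); piv=W(q,[-12,-70,31]); print(K,np.linalg.norm((K-piv)[:2]))
for th in(1.08,1.1,1.12):
    a=np.arctan2(52,-33)+th-.15; k=W(q,[-12+61.6*np.cos(a),-70+61.6*np.sin(a),49.5]); print(th,k,(proj(c,k)-[160,20])*2.5)
a=np.arctan2(52,-33)+.95; k=W(q,[-12+61.6*np.cos(a),-70+61.6*np.sin(a),100]); plan(k,46,6)
E
```

```text
[0.39906646 0.21772388 0.0495    ] 0.05952127649566418
1.08 [0.39723591 0.21907609 0.0495    ] [184.8577027 514.9912449]
1.1 [0.39697361 0.21787236 0.0495    ] [184.87843961 518.41996319]
1.12 [0.39673543 0.21666362 0.0495    ] [184.97217173 521.84414606]
[[[-4.0,-12.3,6.3],[0.0,-0.0,0.104]],[[-5.2,-11.8,6.2],[0.0,-0.0,0.104]],[[-6.4,-11.2,6.3],[0.0,-0.0,0.104]],[[-7.6,-10.5,6.3],[0.0,-0.0,0.104]],[[-8.6,-9.7,6.2],[0.0,-0.0,0.104]]]
[[[-9.6,-8.7,6.3],[0.0,-0.0,0.104]]]
```

The slide sits in the corner, with its label at (405,400) pointing away from the stop. The knob top is at (191,518), matching the arm at 1.10 rad. Next I go to the knob.

Emit:
drive_tool(
  motion=[
    [[-4, -12.3, 6], [0, 0, 0.104]],
    [[-5.2, -11.8, 6], [0, 0, 0.104]],
    [[-6.4, -11.2, 6], [0, 0, 0.104]],
    [[-7.6, -10.5, 6], [0, 0, 0.104]],
    [[-8.6, -9.7, 6], [0, 0, 0.104]],
  ],
  gripper=0.32,
)

```text
time_s: 22.4
position: [0.4092, 0.2206, 0.1072]
tcp_rot: [[0.619, 0.786, 0.001], [0.786, -0.619, 0.001], [0.001, 0.0, -1.0]]
force: [-0.9, 0.1, 0.3]
opening: 0.326
grasp_force: 0.0
```

Emit:
drive_tool(
  motion=[
    [[-9.6, -8.7, 6], [0, 0, 0.104]],
    [[0, 0, 0], [0, 0, 0]],
    [[0, 0, 0], [0, 0, 0]],
    [[0, 0, 0], [0, 0, 0]],
  ],
)

```text
time_s: 22.8
position: [0.398, 0.2181, 0.1018]
tcp_rot: [[0.693, 0.721, 0.002], [0.721, -0.693, 0.001], [0.002, 0.001, -1.0]]
force: [0.5, -0.3, -0.3]
opening: 0.318
grasp_force: 0.0
```

```bash
python3 - <<'E'
from h import *
from fit import W
q=np.load('q.npy'); s=read_state(); print(s['position'],s['time_s'],s['joint_positions'].round(0))
plan([.3973,.2179,.038],46,3)
E
```

```text
[0.39803083 0.21806967 0.10176679] 22.8 [ 15.  29. 113.   0.  38.  58.]
[[[-0.3,-0.2,21.3],[0.0,-0.001,0.001]],[[-0.2,-0.1,21.2],[0.0,-0.001,0.001]],[[-0.2,-0.2,21.3],[0.0,-0.001,0.001]]]
```

Emit:
drive_tool(
  motion=[
    [[-0.3, 0, 22], [0, 0, 0]],
    [[0, 0, 22], [0, 0, 0]],
    [[0, 0, 19], [0, 0, 0]],
    [[0, 0, 0], [0, 0, 0]],
    [[0, 0, 0], [0, 0, 0]],
  ],
)

```text
time_s: 23.3
position: [0.397, 0.2173, 0.0386]
tcp_rot: [[0.694, 0.72, 0.0], [0.72, -0.694, 0.0], [0.0, 0.0, -1.0]]
force: [0.1, 0.1, 0.2]
opening: 0.321
grasp_force: 0.0
```

Emit:
drive_tool(
  motion=[
    [[0, 0, 0], [0, 0, 0]],
    [[0, 0, 0], [0, 0, 0]],
    [[0, 0, 0], [0, 0, 0]],
    [[0, 0, 0], [0, 0, 0]],
    [[0, 0, 0], [0, 0, 0]],
  ],
  gripper=0,
)

```text
time_s: 23.8
position: [0.3962, 0.2176, 0.039]
tcp_rot: [[0.695, 0.719, 0.001], [0.719, -0.695, 0.001], [0.001, 0.0, -1.0]]
force: [-1.2, 3.8, 4.8]
opening: 0.098
grasp_force: 30.0
```

```bash
cat > th.py <<'E'
from arc import *
from fit import W
def th():
    q=np.load('q.npy'); P=read_state()['position']; a=q[2]
    d=(P[:2]-W(q,[-12,-70,31])[:2])*1e3
    h=[np.cos(a)*d[0]+np.sin(a)*d[1],-np.sin(a)*d[0]+np.cos(a)*d[1]]
    return np.arctan2(h[1],h[0])%(2*np.pi)-np.arctan2(52,-33)+.15,np.linalg.norm(h)
E
python3 - <<'E'
from th import *
t=th(); print(t); arc(t[0],.25,20)
E
```

```text
(np.float64(1.1070033858036203), np.float64(62.25501256200671))
[[[2.3,-1.4,0],[0,0,0.043]],[[2.3,-1.4,0],[0,0,0.043]],[[2.3,-1.4,0],[0,0,0.043]],[[2.3,-1.4,0],[0,0,0.043]],[[2.3,-1.4,0],[0,0,0.043]]]
[[[2.3,-1.4,0],[0,0,0.043]],[[2.3,-1.4,0],[0,0,0.043]],[[2.3,-1.4,0],[0,0,0.043]],[[2.3,-1.4,0],[0,0,0.043]],[[2.3,-1.4,0],[0,0,0.043]]]
[[[2.3,-1.4,0],[0,0,0.043]],[[2.3,-1.4,0],[0,0,0.043]],[[2.3,-1.4,0],[0,0,0.043]],[[2.3,-1.4,0],[0,0,0.043]],[[2.3,-1.4,0],[0,0,0.043]]]
[[[2.3,-1.4,0],[0,0,0.043]],[[2.3,-1.4,0],[0,0,0.043]],[[2.3,-1.4,0],[0,0,0.043]],[[2.3,-1.4,0],[0,0,0.043]],[[2.3,-1.4,0],[0,0,0.043]]]
```

Gripped. I'll swing the arm forward slowly.

Emit:
drive_tool(
  motion=[
    [[2.3, -1.4, 0], [0, 0, 0.043]],
    [[2.3, -1.4, 0], [0, 0, 0.043]],
    [[2.3, -1.4, 0], [0, 0, 0.043]],
    [[2.3, -1.4, 0], [0, 0, 0.043]],
    [[2.3, -1.4, 0], [0, 0, 0.043]],
  ],
)

```text
time_s: 24.3
position: [0.3996, 0.2294, 0.0389]
tcp_rot: [[0.833, 0.554, -0.001], [0.554, -0.833, -0.001], [-0.002, 0.0, -1.0]]
force: [-2.0, -0.4, 6.7]
opening: 0.099
grasp_force: 30.0
```

Emit:
drive_tool(
  motion=[
    [[2.3, -1.4, 0], [0, 0, 0.043]],
    [[2.3, -1.4, 0], [0, 0, 0.043]],
    [[2.3, -1.4, 0], [0, 0, 0.043]],
    [[2.3, -1.4, 0], [0, 0, 0.043]],
    [[2.3, -1.4, 0], [0, 0, 0.043]],
  ],
)

```text
time_s: 24.8
position: [0.4061, 0.2415, 0.0389]
tcp_rot: [[0.932, 0.363, -0.001], [0.363, -0.932, -0.0], [-0.001, -0.0, -1.0]]
force: [-2.1, 2.0, 6.5]
opening: 0.1
grasp_force: 30.0
```

Emit:
drive_tool(
  motion=[
    [[2.3, -1.4, 0], [0, 0, 0.043]],
    [[2.3, -1.4, 0], [0, 0, 0.043]],
    [[2.3, -1.4, 0], [0, 0, 0.043]],
    [[2.3, -1.4, 0], [0, 0, 0.043]],
    [[2.3, -1.4, 0], [0, 0, 0.043]],
  ],
)

```text
time_s: 25.3
position: [0.4158, 0.2524, 0.039]
tcp_rot: [[0.988, 0.155, 0.0], [0.155, -0.988, 0.001], [0.0, -0.001, -1.0]]
force: [-2.3, 5.5, 5.8]
opening: 0.098
grasp_force: 30.0
```

Emit:
drive_tool(
  motion=[
    [[2.3, -1.4, 0], [0, 0, 0.043]],
    [[2.3, -1.4, 0], [0, 0, 0.043]],
    [[0, 0, 0], [0, 0, 0]],
  ],
)

```text
time_s: 25.6
position: [0.421, 0.2565, 0.0391]
tcp_rot: [[0.998, 0.07, 0.002], [0.07, -0.998, 0.003], [0.003, -0.002, -1.0]]
force: [-2.4, 7.5, 4.9]
opening: 0.093
grasp_force: 30.0
```

```bash
python3 - <<'E'
from th import *
t=th(); print(t,read_state()['force']); arc(t[0],.12,7)
E
```

```text
(np.float64(0.3499212094332692), np.float64(62.72449945170949)) [-2.44319388  7.52909975  4.93044684]
[[[1.7,-1.0,0],[0,0,0.033]],[[1.7,-1.0,0],[0,0,0.033]],[[1.7,-1.0,0],[0,0,0.033]],[[1.7,-1.0,0],[0,0,0.033]],[[1.7,-1.0,0],[0,0,0.033]]]
[[[1.7,-1.0,0],[0,0,0.033]],[[1.7,-1.0,0],[0,0,0.033]]]
```

Emit:
drive_tool(
  motion=[
    [[1.6, -1, 0], [0, 0, 0.033]],
    [[1.6, -1, 0], [0, 0, 0.033]],
    [[1.6, -1, 0], [0, 0, 0.033]],
    [[1.6, -1, 0], [0, 0, 0.033]],
    [[0, 0, 0], [0, 0, 0]],
  ],
)

```text
time_s: 26.1
position: [0.4284, 0.2611, 0.0392]
tcp_rot: [[0.998, -0.062, 0.005], [-0.062, -0.998, 0.003], [0.004, -0.004, -1.0]]
force: [-0.8, 7.7, 3.8]
opening: 0.091
grasp_force: 30.0
```

```bash
python3 - <<'E'
from th import *
t=th(); print(t,read_state()['force']); arc(t[0],.15,2)
E
```

```text
(np.float64(0.21231740176202915), np.float64(62.75759841931866)) [-0.8094415   7.67516543  3.79612853]
[[[1.7,-1.0,0],[0,0,0.031]],[[1.7,-1.0,0],[0,0,0.031]]]
```

Emit:
drive_tool(
  motion=[
    [[0.9, -0.5, 0], [0, 0, 0.015]],
    [[0.9, -0.5, 0], [0, 0, 0.015]],
    [[0, 0, 0], [0, 0, 0]],
    [[0, 0, 0], [0, 0, 0]],
  ],
)

```text
time_s: 26.5
position: [0.4302, 0.262, 0.0392]
tcp_rot: [[0.996, -0.092, 0.005], [-0.092, -0.996, 0.004], [0.004, -0.004, -1.0]]
force: [-1.0, 8.1, 3.3]
opening: 0.094
grasp_force: 30.0
```

Emit:
drive_tool(
  motion=[
    [[0.9, -0.5, 0], [0, 0, 0.015]],
    [[0, 0, 0], [0, 0, 0]],
    [[0, 0, 0], [0, 0, 0]],
  ],
)

```text
time_s: 26.8
position: [0.4312, 0.2625, 0.0392]
tcp_rot: [[0.994, -0.107, 0.005], [-0.107, -0.994, 0.004], [0.004, -0.004, -1.0]]
force: [-0.4, 7.7, 3.1]
opening: 0.094
grasp_force: 30.0
```

```bash
python3 - <<'E'
from th import *
print(th())
E
```

```text
(np.float64(0.16207990730016072), np.float64(62.77623797124832))
```

Emit:
drive_tool(
  motion=[
    [[0.7, -0.4, 0], [0, 0, 0.012]],
    [[0, 0, 0], [0, 0, 0]],
    [[0, 0, 0], [0, 0, 0]],
  ],
)

```text
time_s: 27.1
position: [0.4316, 0.2627, 0.0392]
tcp_rot: [[0.993, -0.118, 0.004], [-0.118, -0.993, 0.003], [0.004, -0.004, -1.0]]
force: [-1.3, 7.4, 3.2]
opening: 0.096
grasp_force: 30.0
```

Emit:
drive_tool(
  motion=[
    [[0.7, -0.4, 0], [0, 0, 0.012]],
    [[0, 0, 0], [0, 0, 0]],
    [[0, 0, 0], [0, 0, 0]],
  ],
)

```text
time_s: 27.4
position: [0.4317, 0.2627, 0.0392]
tcp_rot: [[0.991, -0.13, 0.003], [-0.13, -0.991, 0.003], [0.002, -0.003, -1.0]]
force: [-2.6, 7.1, 4.1]
opening: 0.1
grasp_force: 30.0
```

Emit:
drive_tool(
  motion=[
    [[0, -1, 0], [0, 0, 0]],
    [[0, -1, 0], [0, 0, 0]],
    [[0, 0, 0], [0, 0, 0]],
    [[0, 0, 0], [0, 0, 0]],
  ],
)

```text
time_s: 27.8
position: [0.4317, 0.2629, 0.0391]
tcp_rot: [[0.992, -0.128, 0.002], [-0.128, -0.992, 0.0], [0.002, -0.0, -1.0]]
force: [0.6, 0.9, 5.6]
opening: 0.1
grasp_force: 30.0
```

Emit:
drive_tool(
  motion=[
    [[0, 0, -1], [0, 0, 0]],
    [[0, 0, 0], [0, 0, 0]],
    [[0, 0, 0], [0, 0, 0]],
    [[0, 0, 0], [0, 0, 0]],
    [[0, 0, 0], [0, 0, 0]],
  ],
  gripper=0.3,
)

```text
time_s: 28.3
position: [0.4308, 0.2629, 0.0393]
tcp_rot: [[0.992, -0.129, -0.001], [-0.129, -0.992, -0.0], [-0.0, 0.0, -1.0]]
force: [-0.0, 0.7, -0.4]
opening: 0.293
grasp_force: 0.0
```

Emit:
drive_tool(
  motion=[
    [[0, 0, -15], [0, 0, 0]],
    [[0, 0, -35], [0, 0, 0]],
    [[0, 0, -40], [0, 0, 0]],
    [[-20, 0, -15], [0, 0, 0]],
    [[-20, 0, 0], [0, 0, 0]],
  ],
)

```text
time_s: 28.8
position: [0.3931, 0.2689, 0.147]
tcp_rot: [[0.992, -0.129, 0.006], [-0.129, -0.992, 0.002], [0.006, -0.003, -1.0]]
force: [0.0, -0.7, -0.8]
opening: 0.303
grasp_force: 0.0
```

Emit:
drive_tool(
  motion=[
    [[-20, 0, 0], [0, 0, 0]],
    [[0, 0, 0], [0, 0, 0]],
    [[0, 0, 0], [0, 0, 0]],
    [[0, 0, 0], [0, 0, 0]],
  ],
)

```text
time_s: 29.2
position: [0.373, 0.271, 0.1445]
tcp_rot: [[0.992, -0.129, 0.002], [-0.129, -0.992, 0.0], [0.001, -0.001, -1.0]]
force: [-0.3, 0.9, 0.4]
opening: 0.304
grasp_force: 0.0
```

```bash
python3 - <<'E'
from h import *
from fit import W
q=np.load('q.npy'); s=read_state(); np.save('s6.npy',s,allow_pickle=True); c=cam('wrist',s)
im=capture('wrist'); u=proj(c,W(q,[-15,-10,25])); print(s['position'],s['time_s'],u)
x=int(np.clip(u[0]-110,0,420)); y=int(np.clip(u[1]-80,0,235)); print(x,y)
save('w6f.png',im); cv2.imwrite('pics/w6.png',cv2.resize(im[y:y+165,x:x+220,::-1],(800,600),interpolation=cv2.INTER_CUBIC))
E
```

```text
[0.3729727  0.27095321 0.14448663] 29.2 [312.899441    89.18231083]
202 9
```

View pics/w6.png

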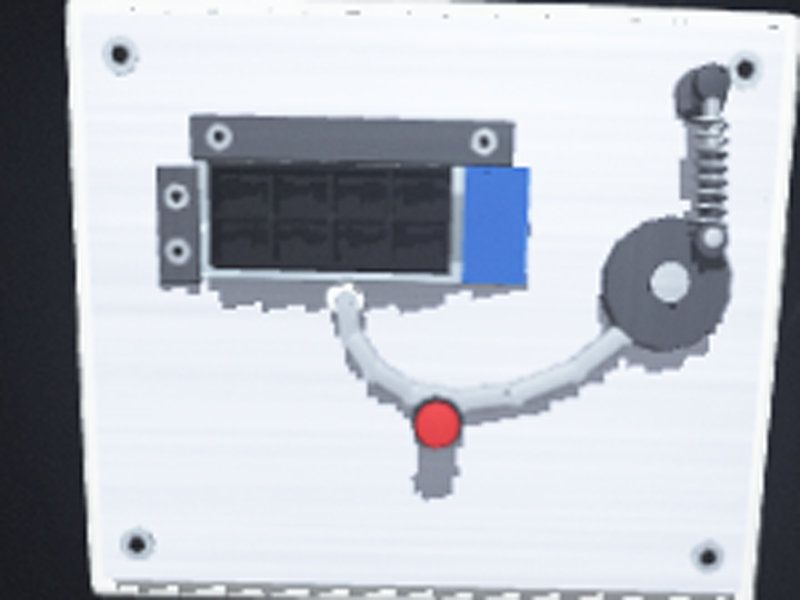

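The slide is flush with the stop (edge at x≈200) and parallel to the rail, and the roller at (345,300) bears on it. I'm handing in.

```bash
python3 -c "from rig import hand_in; print(hand_in())"
```

```text
the job is handed in; nothing more can be done
None
```

The chamber slide is seated in the corner against the back rail and end stop, label end away from the stop, with the arm eased shut onto it. I handed the job in at about 29 s; no verdict was returned.

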